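Lock a filter cartridge into a bench fume extractor

ROBOT

A 7-joint arm with a two-finger parallel gripper is mounted at the origin on the work surface. World frame = base frame: x ahead of the robot, y to its left, z up, the work surface at z = 0. Lengths are in m, angles in degrees, forces in N, time in s.
With the tool pointing down it reaches from about 0.425 to 0.875 m from the base axis. Payload 4.7 kg.
Tool frame: the origin (TCP) lies at the very end of the fingers, on their centre line; the grasp point (between the pads) lies 19 mm behind it; z points along the fingers, y is the line along which they close (so a half turn about z gives the same grasp; the last joint's range is limited). The gripper opens to 87 mm and grips with 3 to 60 N. Pads are 19 mm wide; open, the fingers measure 117 mm over their backs; the gripper's body (75 mm by 190 mm) begins 51 mm behind the grasp point.
Start: joints at [-73.39, 18.392, -4.016, 83.108, 1.295, 78.541, -3.26], TCP at [0.177, 0.625, 0.223] pointing down, gripper open.
Joint ranges: [-163.93, 163.93], [-17.29, 119.83], [-79.2, 71.16], [3.27, 140.29], [-89.18, 269.18], [5.43, 117.66], [-154.24, 154.24]. Speed limits (degrees/s): [147.25, 147.25, 180, 180, 180, 180, 180].

INTERFACE

Orientations are given as [roll, pitch, yaw] about the fixed x, y, z axes, in that order (R = Rz(yaw) Ry(pitch) Rx(roll)).
In Python, from cell import get_obs, read_camera, sign_off, silhouettes gives the robot as it stands.
- The arm moves only by the tool play_rows, never from a script. Its argument "steps" is a list that holds one entry, the list of rows, each a list of 7 numbers: the shift along the tool's x, y, z in m, then the turn, a rotation vector about the tool's x, y, z in rad, then the finger opening in m, from 0 to 0.087. A call has 1 to 12 rows; each row shifts and turns the commanded pose from where the row before left it, along the tool's axes as they then stand; what a row does not reach is not made up. A row lasts 1/10 s, in which the tool goes at most 50 mm and 8.59 degrees, less where a joint would pass 70% of its speed; a pose out of reach is approached as far as the arm can. A call is refused whole if a number of a shift passes 0.05 or a number of a turn 0.15, either way. A call with a gripper value outside its range is refused whole. The fingers move at their own pace and stop on an object; "force" is the grip in N (left out, the last holds). Time passes only in rows, so rows that do not move let the fingers close. It gives the time, the measured TCP pose, the force, the opening and the grip force at its end, in the units of the state.
- get_obs(): the state, without advancing time (a new reading comes with each control period).
- read_camera(name): name is "side" or "top" or "wrist"; returns a dict with "frame" (480x640x3 uint8, red, green, blue), "intrinsics" (3x3 intrinsics, pixels), "view" (4x4, takes a point from world to camera coordinates). Camera axes: x right, y up, looking along -z (the intrinsics and any distortion apply to the point x, -y, -z); pixel columns grow to the right and rows downward; lengths in m; the calibration is good to about 2 mm. The wrist camera is an equidistant fisheye: a pixel r from the principal point sees the ray r / f radians off the axis. A picture is of the moment at which its call begins. There is no depth.
- sign_off(): hands the job in; it is judged then, once.
Trained networks look in the newest picture that a camera, given by its name, has taken for a name from the list of things; names that differ only in an ending like _2 or _b are one class to them, and where a whole thing is asked for, a point or a joint stands for the part that bears it (a point fixed in the world has none). Each returns a list of dicts, best first, with "p" (0 to 1); they miss things now and then, are a little off and sometimes report something else, mostly with a low value. They report only what shows in the picture. A call takes as long as a camera call.
- silhouettes(camera, name): "pixels" (480x640 bool, what is visible of it) and "extent" ([left, top, right, bottom] in pixels, round what is visible of it).
The state is a dict: "time_s": time; "qpos": joint angles; "joint_velocities": joint speeds; "effort": joint torques, N m; "tool_pos": TCP position; "tool_rot": TCP orientation; "force": force on the tool from outside, world axes, zero at the start; "wrist_torque": the same for the moment, N m; "grip_width": finger opening in m; "grasp_force": force on a finger pad.
Only numpy, scipy, OpenCV 4.12 (cv2) and the standard library are available. Lean on these libraries where they do the work, as an engineer would, in place of code of your own. Each camera call takes 0.05 s, during which the arm holds its last target. There are 200 camera calls.

TASK

Fit the filter cartridge into the round socket on top of the fume extractor: let its two lugs down through the socket's slots, push it down against the spring, turn it clockwise until it locks, and let go so that it stays held in the socket. Work with a light hand: never press on the collar's rim or on the spring plate with more than about 25 N, and do not wedge the cartridge or force it against the end of its turn. Leave the other things on the bench where they are.

Things in the scene. Friction and masses are not known exactly. Their poses are not given: they have to be found in the camera images.
- cartridge: White plastic filter cartridge, loose, 160 g (+-25 %), upright on the mat (top of mat z = 0.003). Origin: centre of its underside, z up. Round body 52 mm in diameter, 50 mm tall; the foot tapers to 42 mm over the lowest 6 mm. Two lugs stick out at +x and -x: 12 mm wide, 6 mm thick (8 to 14 mm above the underside), to 34 mm from the axis. A half turn about z changes nothing.
- grip_bar (a point): Centre of the grey grip bar on top of the cartridge, 67 mm above its underside. The bar is 50 mm long in x (the line of the lugs), 14 mm wide in y, 34 mm tall (50 to 84 mm above the underside). Axes as the cartridge's.
- extractor: Grey fume extractor box 150 x 150 x 50 mm, fixed, on the mat. Origin: centre of its underside, z up. Centred on its top stands an aluminium bayonet collar, 90 mm outside, 36 mm tall, clamped at an unknown turn: the line of its slots lies up to 0.55 rad either way of the extractor's x axis. See it from above, or feel: lugs resting lightly on the rim, turn until they drop in.
- socket_rim (a point): Centre of the collar's mouth, level with its top rim, 86 mm above the extractor's underside; extractor's axes. Bore 56 mm (2 mm play round the cartridge). Two opposite open slots, 15 mm wide, reach out from the bore to 38 mm from the axis. Beside the slots the lugs rest on the rim, with the cartridge's underside 8 mm below the rim. The collar does not turn when worked on.
- push_level (a point): Point on the socket's axis 23 mm below the rim: push the cartridge's underside down to here so that the lugs can turn under the 8 mm thick lip (free from 22 mm, hard stop at 24.5 mm). Then turn 50 degrees clockwise seen from above; an end stop follows at 50 to 60 degrees from the slots, depending on play. Anticlockwise of the slots is solid wall.
- lock_level (a point): Point on the socket's axis 18 mm below the rim: where the underside of a locked cartridge stays. After the turn, let it up: the spring lifts the lugs into notches 4 mm deep (15 mm wide) in the underside of the lip and holds them there. Let go in the slots it springs up to 11 mm below the rim.
- plate: Black spring plate inside the socket, a disc 49 mm in diameter, 6 mm thick; origin at the centre of its underside, so its top lies 6 mm above. Its free place has the top 11 mm below the rim; it slides straight down 13.5 mm to a hard stop and pushes up with 4 N at the top, rising to 11 N at the stop.
- screwdriver: Screwdriver, 160 mm long, loose, lying near the middle of the mat; leave alone.
- spool: Black solder spool, 54 mm in diameter, 36 mm tall, loose; leave alone.
- flux_jar: Small amber glass jar, 42 mm in diameter, 45 mm tall, loose; leave alone.
- tip_cleaner: Small steel bowl, 64 mm in diameter, 35 mm tall, loose; leave alone.
- board_holder: Blue circuit-board holder with a green board, about 100 x 200 x 80 mm, loose, at the far side of the mat; leave alone.

How it is judged:
By the outcome, as a careful person would: the job done as asked, in the order asked, and still so for the second after the job is handed in, with the robot touching nothing.
It also fails if it takes over 72 s, if anything falls off the work surface, if the arm or the gripper's body presses on something with over 40 N, if the wrist force passes 120 N, or if a joint passes its speed limit or range.

## Working session

There is one attempt and no reset: what is moved stays moved. The work goes in short steps, Python scripts to look and compute and a tool call to move; the robot and the scene stay as the last step left them, time stands still between calls to the robot, and variables do not carry over. Pictures are saved under pics/ and viewed, at most 10 in all, crops included, and the job is handed in when it is done.

Besides the shell and the picture viewer there is one more tool, called after "Request:" as name([rows], argument=value, ...), one row to a line, values as JSON. play_rows: Moves the arm, as the interface text tells. Its arguments: {"type":"object","properties":{"steps":{"type":"array","items":{"type":"array","items":{"type":"array","items":{"type":"number"}}}},"force":{"type":"number"}},"required":["steps"]}

```bash
mkdir -p pics; cat > h.py <<'E'
import numpy as np, cv2
from cell import get_obs, read_camera, sign_off, silhouettes
from scipy.spatial.transform import Rotation as R
def ray(c,u,v):
    K=np.array(c['intrinsics']);V=np.array(c['view'])
    x=(u-K[0,2])/K[0,0];y=(v-K[1,2])/K[1,1]
    if c.get('fish'):
        r=np.hypot(x,y);d=np.array([x/r*np.sin(r),y/r*np.sin(r),np.cos(r)]) if r>1e-9 else np.array([0,0,1.])
    else: d=np.array([x,y,1.])
    d=d*[1,-1,-1]
    return -V[:3,:3].T@V[:3,3], V[:3,:3].T@d
def onz(c,u,v,z):
    o,d=ray(c,u,v);return o+d*(z-o[2])/d[2]
def proj(c,p):
    K=np.array(c['intrinsics']);V=np.array(c['view'])
    q=(V[:3,:3]@np.asarray(p)+V[:3,3])*[1,-1,-1]
    if c.get('fish'):
        r=np.hypot(q[0],q[1]);t=np.arctan2(r,q[2]);a=q[:2]/max(r,1e-9)*t
    else: a=q[:2]/q[2]
    return K[0,0]*a[0]+K[0,2],K[1,1]*a[1]+K[1,2]
def cam(n):
    c=dict(read_camera(n));c['fish']=n=='wrist';return c
def save(c,f,box=None,s=1):
    im=c['frame'][...,::-1]
    if box: im=im[box[1]:box[3],box[0]:box[2]]
    cv2.imwrite('pics/'+f,cv2.resize(im,None,fx=s,fy=s,interpolation=cv2.INTER_CUBIC))
E
python3 - <<'E'
from h import *
o=get_obs();print(o['time_s'],o['tool_pos'],o['tool_rot'],o['force'],o['grip_width'])
ims=[]
c=cam('top');save(c,'top1.png')
o_,d=ray(c,320,240);print(o_,d)
for n in ['cartridge','grip_bar','extractor','socket_rim','plate']:
    for s in silhouettes('top',n)[:2]:
        m=s['pixels'];v,u=np.nonzero(m);print(n,s['p'],s['extent'],u.mean(),v.mean(),m.sum())
c=cam('side');save(c,'side1.png')
E
```

```text
0.0 [0.17690329 0.62491938 0.22146816] [-1.79894582e+02  4.18843490e-03  1.64198138e+02] [ 0.77919244  0.14815778 -0.06094775] 0.08709129930967374
[ 0.44109599 -0.01036365  0.85358995] [ 0.18753482  0.01415726 -0.98234939]
cartridge 0.83 [209.9, 220.2, 248.4, 262.8] 226.9804587935429 240.92353440951572 1177
grip_bar 0.59 [206.0, 220.9, 248.9, 259.2] 226.9982440737489 240.6198419666374 1139
extractor 0.73 [366.4, 201.6, 483.5, 322.4] 424.09003215434086 262.3780144694534 9952
socket_rim 0.62 [363.9, 205.1, 484.1, 319.4] 424.0544695581348 262.3164324984728 9822
plate 0.56 [413.4, 241.9, 444.4, 273.6] 429.1214953271028 257.18457943925233 856
```

View pics/top1.png

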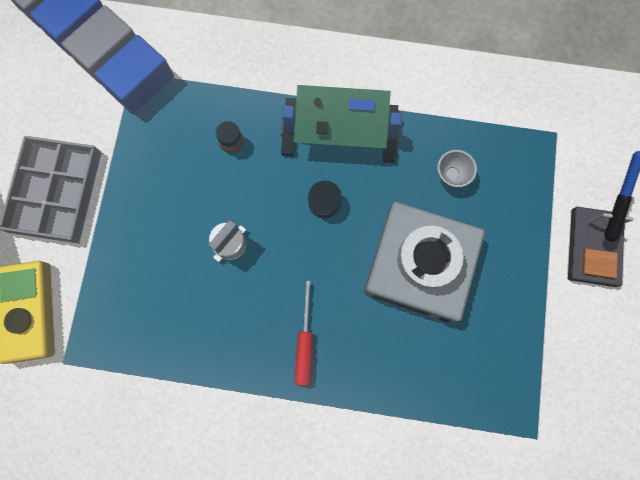

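View pics/side1.png

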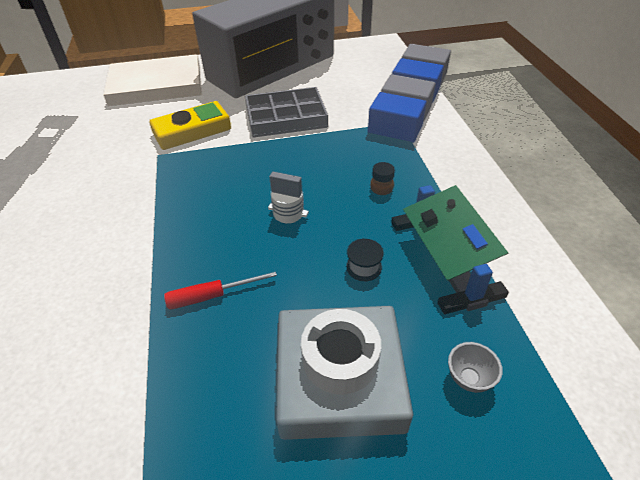

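The top view shows the cartridge at about (228,241), with its bar running (217,252)–(240,226). The collar is at about (432,257), with slots near (446,239) and (418,272). The side view agrees.

```bash
python3 - <<'E'
from h import *
c=cam('top')
im=c['frame'][...,::-1]
a=cv2.resize(im[210:275,195:260],(520,520),interpolation=cv2.INTER_CUBIC)[:, :390]
a=cv2.resize(im[213:269,200:256],(400,560),interpolation=cv2.INTER_CUBIC) if 0 else cv2.resize(im[216:268,202:252],(400,416),interpolation=cv2.INTER_CUBIC)
b=cv2.resize(im[222:274+22,395:470],(400,395),interpolation=cv2.INTER_CUBIC)
z=np.zeros((416,800,3),np.uint8);z[:416,:400]=a;z[:395,400:]=b
cv2.imwrite('pics/crop1.png',z)
print('cart~',onz(c,228,240,.053+.003),'sock',onz(c,432,257,.089))
E
```

```text
cart~ [0.57211096 0.14005171 0.056     ] sock [ 0.58679703 -0.16411074  0.089     ]
```

View pics/crop1.png

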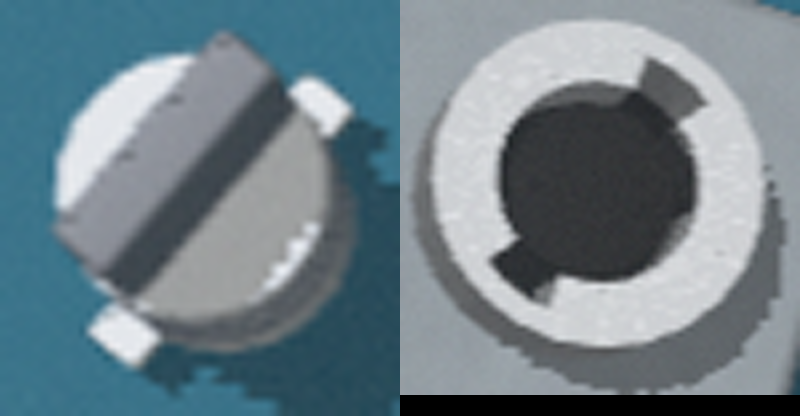

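The left crop shows the bar's top centre at about (165,154), with the lugs at (322,107) and (125,332). The right crop shows the collar's outer circle centred at about (598,182), with slot ends at (678,80) and (520,280).

```bash
python3 - <<'E'
from h import *
c=cam('top')
A=lambda x,y,z:onz(c,202+x/8-.5+.06,216+y/8-.44,z)
B=lambda x,y,z:onz(c,395+(x-400)/5.333-.4,222+y/5.333-.4,z)
print('bar top ctr',A(165,154,.087))
l1,l2=A(322,107,.017),A(125,332,.017);print('lug',(l1+l2)/2,np.linalg.norm(l1-l2),np.degrees(np.arctan2(*(l1-l2)[[1,0]])))
b1,b2=A(222,32,.087),A(57,228,.087);print('bar edge',np.linalg.norm(b1-b2),np.degrees(np.arctan2(*(b1-b2)[[1,0]])))
print('collar',[B(598,182,z) for z in(.089,)])
s1,s2=B(678,80,.089),B(520,280,.089);print('slot',(s1+s2)/2,np.linalg.norm(s1-s2),np.degrees(np.arctan2(*(s1-s2)[[1,0]])))
# collar outer rim left-right, top-bottom
print(np.linalg.norm(B(432,182,.089)-B(765,182,.089)))
o=get_obs();print(o['time_s'],o['qpos'])
E
```

```text
bar top ctr [0.57337114 0.14408137 0.087     ]
lug [0.57421207 0.14406395 0.017     ] 0.05948439276665326 -30.99850289707515
bar edge 0.046947885857451827 -29.59265061853851
collar [array([ 0.58860166, -0.1635185 ,  0.089     ])]
slot [ 0.5894111  -0.16385962  0.089     ] 0.07162882847925565 -30.83842194430521
0.0908513875764561
0.45 [-73.38929889  18.39349827  -4.01740861  83.11232078   1.29359105
  78.54232053  -3.25807903]
```

Request:
play_rows([
  [[-0.038,-0.027,0,0,0,0,0.04],[-0.038,-0.027,0,0,0,0,0.04],[-0.038,-0.027,0,0,0,0,0.04],[-0.038,-0.027,0,0,0,0,0.04],[-0.038,-0.027,0,0,0,0,0.04],[-0.038,-0.027,0,0,0,0,0.04],[-0.038,-0.027,0,0,0,0,0.04],[-0.038,-0.027,0,0,0,0,0.04],[-0.038,-0.027,0,0,0,0,0.04],[-0.038,-0.027,0,0,0,0,0.04],[-0.038,-0.027,0,0,0,0,0.04],[-0.038,-0.027,0,0,0,0,0.04]],
], force=10)

```text
time_s: 1.65
tool_pos: [0.5285, 0.188, 0.223]
tool_rot: [179.9, 0.0, 164.2]
force: [0.6, -0.5, -0.4]
grip_width: 0.0397
grasp_force: 0.0
```

Request:
play_rows([
  [[-0.0275,-0.015,0.02,0,0,0,0.04],[-0.0275,-0.015,0.02,0,0,0,0.04],[0,0,0.02,0,0,0.128,0.04],[0,0,0.01,0,0,0.128,0.04],[0,0,0,0,0,0,0.04]],
])

```text
time_s: 2.15
tool_pos: [0.5712, 0.1451, 0.1507]
tool_rot: [-179.8, -0.1, 149.5]
force: [0.3, 0.2, -0.1]
grip_width: 0.0401
grasp_force: 0.0
```

```bash
python3 - <<'E'
from h import *
o=get_obs();print(o['tool_pos'],o['tool_rot'])
c=cam('wrist');save(c,'w1.png')
print(proj(c,[.5735,.144,.087]),proj(c,o['tool_pos']))
for n in ['grip_bar','cartridge']:
  for s in silhouettes('wrist',n)[:1]: print(n,s['p'],s['extent'])
E
```

```text
[0.57121487 0.14514568 0.15071978] [-1.79841793e+02 -1.20929193e-01  1.49481809e+02]
(np.float64(311.9763554009188), np.float64(261.5077213498115)) (np.float64(311.04633877046814), np.float64(298.9722630884456))
grip_bar 0.92 [281.0, 197.5, 352.3, 297.3]
cartridge 0.65 [276.7, 195.2, 350.1, 295.8]
```

View pics/w1.png

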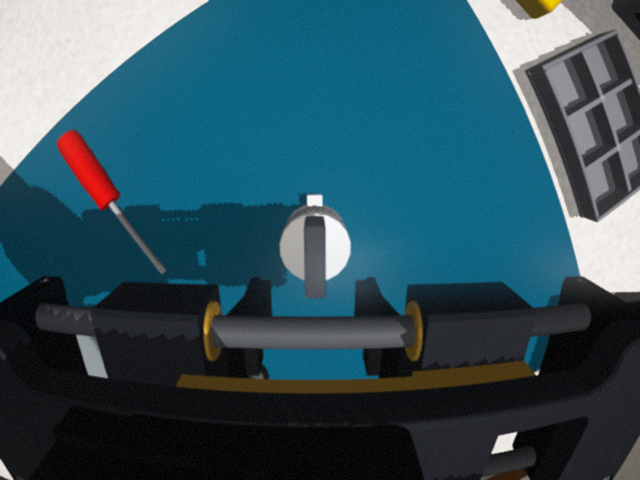

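The wrist view shows the bar upright in the picture, columns 304–326 and rows 217–297. It lies between the fingers, which are at columns 270 and 357.

```bash
python3 - <<'E'
from h import *
o=get_obs();c=cam('wrist')
Rt=R.from_euler('xyz',o['tool_rot'],degrees=True).as_matrix()
for nm,u,v,z in [('near top',315,297,.087),('far top',315,217,.087),('far lug',314.5,198,.017),('l',304,270,.087),('r',326,270,.087)]:
    p=onz(c,u,v,z);print(nm,p,'tool',(Rt.T@(p-o['tool_pos'])*1e3).round(1))
E
```

```text
near top [0.59883785 0.13363096 0.087     ] tool [-28.8   2.3  66.5]
far top [0.55171911 0.161074   0.087     ] tool [25.7  2.3 66.4]
far lug [0.55087559 0.16171286 0.017     ] tool [ 26.9   2.3 136.4]
l [0.57853406 0.13714899 0.087     ] tool [-9.5 -4.9 66.5]
r [0.58579003 0.14952913 0.087     ] tool [-9.5  9.5 66.5]
```

Request:
play_rows([
  [[-0.002,0.0015,0.025,0,0,0,0.04],[0,0,0.025,0,0,0,0.04],[0,0,0.025,0,0,0,0.04],[0,0,0.016,0,0,0,0.04],[0,0,0,0,0,0,0.04],[0,0,0,0,0,0,0.0],[0,0,0,0,0,0,0.0],[0,0,0,0,0,0,0.0],[0,0,0,0,0,0,0.0],[0,0,0,0,0,0,0.0]],
], force=30)

```text
time_s: 3.35
tool_pos: [0.5752, 0.146, 0.0622]
tool_rot: [180.0, 0.0, 149.5]
force: [-0.8, -0.2, 1.9]
grip_width: 0.0141
grasp_force: 30.0
```

Request:
play_rows([
  [[0,0,-0.02,0,0,0,0],[0,0,-0.03,0,0,0,0],[0,0,-0.04,0,0,0,0],[0,0,-0.04,0,0,0,0],[-0.01,-0.015,0,0,0,0,0],[-0.02,-0.031,0,0,0,0,0],[-0.02,-0.031,0,0,0,0,0],[-0.02,-0.031,0,0,0,0,0],[-0.02,-0.031,0,0,0,0,0],[-0.02,-0.031,0,0,0,0,0],[-0.02,-0.031,0,0,0,0,0],[-0.02,-0.031,0,0,0,0,0]],
])

```text
time_s: 4.55
tool_pos: [0.5855, -0.1319, 0.1905]
tool_rot: [-180.0, -0.1, 149.5]
force: [0.8, -0.6, -0.5]
grip_width: 0.0142
grasp_force: 30.0
```

Request:
play_rows([
  [[-0.012,-0.018,0,0,0,0,0],[-0.006,-0.009,0,0,0,0,0],[0,0,0,0,0,0,0],[0,0,0,0,0,0,0]],
])

```text
time_s: 4.95
tool_pos: [0.5882, -0.1608, 0.1909]
tool_rot: [180.0, -0.1, 149.6]
force: [0.3, 0.2, -2.1]
grip_width: 0.0138
grasp_force: 29.9
```

```bash
python3 - <<'E'
from h import *
o=get_obs();print(o['tool_pos'],o['tool_rot'],o['force'],o['wrist_torque'],o['grip_width'])
a=cam('wrist');s=cam('side')
im=np.vstack([a['frame'][100:340,120:520],]) 
A=cv2.resize(a['frame'][130:330,170:470],(800,533));save(a,'w2.png',(170,120,470,320),2.6)
save(s,'s2.png',(230,200,430,400),3)
E
```

```text
[ 0.58822566 -0.16080438  0.19092194] [ 1.79955166e+02 -8.47834907e-02  1.49605063e+02] [ 0.27662265  0.20832676 -2.06786547] [ 0.02789302  0.0367795  -0.00346783] 0.01376317205431654
```

View pics/w2.png

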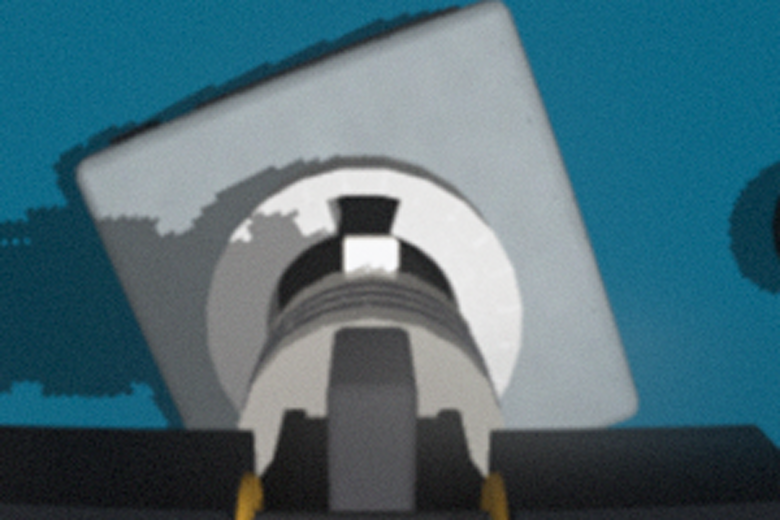

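View pics/s2.png

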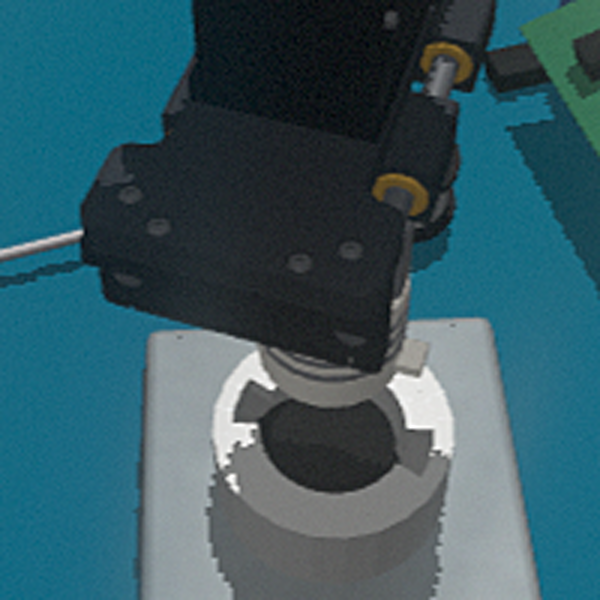

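The wrist view shows the front lug at columns 343–399 of the crop. The slot beyond it is at about 333–399, and the collar spans 207–522 with its far edge at row 168. That puts the cartridge slightly right of the collar's axis.

```bash
python3 - <<'E'
from h import *
from scipy.optimize import least_squares
o=get_obs();c=cam('wrist')
Rt=R.from_euler('xyz',o['tool_rot'],degrees=True).as_matrix();T=np.array(o['tool_pos'])
px=lambda p:(np.array(proj(c,p))-[170,120])*2.6
th=np.linspace(0,2*np.pi,721)
def circ(xy,r,z):
    q=np.array([px([xy[0]+r*np.cos(t),xy[1]+r*np.sin(t),z]) for t in th]);return q
def f(xy):
    q=circ(xy,.045,.089);return [q[:,0].min()-207,q[:,0].max()-522,q[:,1].min()-168]
r=least_squares(f,[.589,-.164],diff_step=1e-4,x_scale=.01);C=r.x;print('collar',C,r.fun,'tool',Rt.T[:2]@np.r_[C-T[:2],0]*1e3)
tl=lambda x,y,z:px(T+Rt@[x,y,z])
h=.0592 # underside below tcp
# lug outer end top edge: corners
g=lambda p:np.r_[tl(p[0]+.034,p[1]+.006,h-.014)-[399,237],tl(p[0]+.034,p[1]-.006,h-.014)-[343,237]]
r=least_squares(g,[0,0],diff_step=1e-4,x_scale=.01);print('cart tool xy',r.x*1e3,r.fun)
for z in (.086,.089): 
  for u,v in((333,198),(399,198)):
    p=onz(c,170+u/2.6,120+v/2.6,z);print('slot corner tool',(Rt.T@(p-T))*1e3, np.hypot(*(p[:2]-C)))
E
```

```text
collar [ 0.59066263 -0.16245241] [ 0.3737698  -0.37256641 -0.03143788] tool [-3.0200199  -1.03102023]
cart tool xy [-0.43554255  0.75585569] [-0.43262317 -0.02341821  0.43267256  0.01798823]
slot corner tool [ 33.10142185  -9.80815821 105.22627225] 0.03725189359967561
slot corner tool [ 33.07703366   8.5780571  105.24421282] 0.03748352463878139
slot corner tool [ 33.55447932  -9.68993354 102.22684314] 0.03766332363851574
slot corner tool [ 33.53036539   8.489513   102.24458195] 0.037895298075000715
```

Request:
play_rows([
  [[-0.0026,-0.0018,0.01,0,0,0,0],[0,0,0.02,0,0,0,0],[0,0,0.01,0,0,0,0],[0,0,0.004,0,0,0,0],[0,0,0.003,0,0,0,0],[0,0,0.002,0,0,0,0],[0,0,0.001,0,0,0,0],[0,0,0,0,0,0,0]],
])

```text
time_s: 5.9
tool_pos: [0.59, -0.1653, 0.1421]
tool_rot: [180.0, 0.0, 149.5]
force: [-0.3, 0.4, -2.1]
grip_width: 0.0144
grasp_force: 29.9
```

Request:
play_rows([
  [[0,0,0.001,0,0,0,0],[0,0,0.001,0,0,0,0],[0,0,0.001,0,0,0,0],[0,0,0.001,0,0,0,0],[0,0,0,0,0,0,0]],
])

```text
time_s: 6.4
tool_pos: [0.5896, -0.1651, 0.1373]
tool_rot: [180.0, -0.0, 149.5]
force: [-0.5, 0.9, -1.7]
grip_width: 0.0137
grasp_force: 30.0
```

Request:
play_rows([
  [[0,0,0.001,0,0,0,0],[0,0,0.001,0,0,0,0],[0,0,0.001,0,0,0,0],[0,0,0,0,0,0,0]],
])

```text
time_s: 6.8
tool_pos: [0.5897, -0.1652, 0.1349]
tool_rot: [180.0, 0.0, 149.5]
force: [-2.1, 2.4, 3.2]
grip_width: 0.0136
grasp_force: 30.0
```

Request:
play_rows([
  [[0.0008,0.0003,0,0,0,0,0],[0,0,0,0,0,0,0],[0,0,0.001,0,0,0,0],[0,0,0.001,0,0,0,0],[0,0,0,0,0,0,0]],
], force=45)

```text
time_s: 7.3
tool_pos: [0.5895, -0.165, 0.1328]
tool_rot: [180.0, 0.1, 149.5]
force: [0.8, 0.7, 3.5]
grip_width: 0.0137
grasp_force: 45.0
```

Request:
play_rows([
  [[0,0,0.0015,0,0,0,0],[0,0,0.0015,0,0,0,0],[0,0,0.0015,0,0,0,0],[0,0,0.0015,0,0,0,0],[0,0,0,0,0,0,0],[0,0,0,0,0,0,0]],
])

```text
time_s: 7.9
tool_pos: [0.5896, -0.1651, 0.1272]
tool_rot: [180.0, 0.1, 149.5]
force: [0.1, 0.6, 6.5]
grip_width: 0.0138
grasp_force: 45.0
```

Request:
play_rows([
  [[0,0,0.001,0,0,0,0],[0,0,0.001,0,0,0,0],[0,0,0,0,0,0,0],[0,0,0,0,0,0,0]],
])

```text
time_s: 8.3
tool_pos: [0.5896, -0.1651, 0.1254]
tool_rot: [180.0, 0.1, 149.5]
force: [-0.9, 0.6, 7.2]
grip_width: 0.0133
grasp_force: 45.0
```

Request:
play_rows([
  [[0,0,0.0005,0,0,0,0],[0,0,0.0005,0,0,0,0],[0,0,0,0,0,0,0],[0,0,0,0,0,0,0]],
])

```text
time_s: 8.7
tool_pos: [0.5896, -0.1651, 0.1246]
tool_rot: [180.0, 0.1, 149.5]
force: [-1.9, 0.5, 9.0]
grip_width: 0.0136
grasp_force: 45.0
```

Request:
play_rows([
  [[0,0,0,0,0,0.05,0],[0,0,0,0,0,0.05,0],[0,0,0,0,0,0.05,0],[0,0,0,0,0,0,0]],
])

```text
time_s: 9.1
tool_pos: [0.5899, -0.165, 0.1247]
tool_rot: [179.9, 0.1, 140.9]
force: [-0.6, 0.5, 7.5]
grip_width: 0.0138
grasp_force: 45.0
```

```bash
python3 -c "
from h import *
o=get_obs();print(o['tool_pos'],o['tool_rot'],o['force'],o['wrist_torque'],o['qpos'])"
```

```text
[ 0.58987014 -0.16495005  0.12468415] [1.79938943e+02 9.76156667e-02 1.40874144e+02] [-0.64576376  0.52738904  7.52535029] [ 0.20079021  0.17143634 -0.00479235] [-15.03539726  19.54154374  34.35232758  96.92806517 -11.84909844
  67.07074349  73.27645891]
```

Request:
play_rows([
  [[0,0,0,0,0,0.07,0],[0,0,0,0,0,0.07,0],[0,0,0,0,0,0.07,0],[0,0,0,0,0,0.07,0],[0,0,0,0,0,0.07,0],[0,0,0,0,0,0.07,0],[0,0,0,0,0,0,0]],
])

```text
time_s: 9.8
tool_pos: [0.5902, -0.1649, 0.1248]
tool_rot: [179.9, 0.1, 116.8]
force: [0.7, 0.5, 7.6]
grip_width: 0.0139
grasp_force: 45.0
```

```bash
python3 -c "
from h import *
o=get_obs();print(o['tool_pos'],o['tool_rot'],o['force'],o['wrist_torque'])"
```

```text
[ 0.59017544 -0.16488045  0.12475469] [1.79876965e+02 8.19384906e-02 1.16788592e+02] [0.69260332 0.53803591 7.64068749] [ 0.21851643  0.01489191 -0.0821043 ]
```

Request:
play_rows([
  [[0,0,0,0,0,0.06,0],[0,0,0,0,0,0.06,0],[0,0,0,0,0,0.06,0],[0,0,0,0,0,0.05,0],[0,0,0,0,0,0.04,0],[0,0,0,0,0,0.03,0],[0,0,0,0,0,0,0]],
])

```text
time_s: 10.5
tool_pos: [0.5904, -0.1648, 0.1248]
tool_rot: [179.8, 0.0, 99.7]
force: [-1.0, 1.3, 7.1]
grip_width: 0.0139
grasp_force: 45.0
```

```bash
python3 -c "
from h import *
o=get_obs();print(o['tool_pos'],o['tool_rot'],o['force'],o['wrist_torque'])"
```

```text
[ 0.59038724 -0.16477005  0.1247906 ] [1.79837433e+02 4.70871645e-02 9.96709345e+01] [-0.95888861  1.33078192  7.0949147 ] [ 0.28046735 -0.08878224  0.00398621]
```

Request:
play_rows([
  [[0,0,-0.001,0,0,0,0],[0,0,-0.001,0,0,0,0],[0,0,-0.001,0,0,0,0],[0,0,0,0,0,0,0]],
])

```text
time_s: 10.9
tool_pos: [0.5903, -0.1648, 0.1276]
tool_rot: [179.8, 0.0, 99.7]
force: [0.7, 0.5, 6.3]
grip_width: 0.0137
grasp_force: 45.0
```

Request:
play_rows([
  [[0,0,-0.001,0,0,0,0],[0,0,-0.0005,0,0,0,0],[0,0,-0.0005,0,0,0,0],[0,0,0,0,0,0,0]],
])

```text
time_s: 11.3
tool_pos: [0.5903, -0.1648, 0.1294]
tool_rot: [179.8, 0.0, 99.7]
force: [0.3, 1.6, 5.7]
grip_width: 0.0138
grasp_force: 45.0
```

Request:
play_rows([
  [[0,0,-0.0005,0,0,0,0],[0,0,-0.0005,0,0,0,0],[0,0,0,0,0,0,0],[0,0,0,0,0,0,0]],
])

```text
time_s: 11.7
tool_pos: [0.5902, -0.1648, 0.1301]
tool_rot: [179.9, 0.0, 99.7]
force: [2.6, -0.4, 4.7]
grip_width: 0.0137
grasp_force: 45.0
```

```bash
python3 -c "
from h import *
o=get_obs();print(o['tool_pos'],o['tool_rot'],o['force'],o['wrist_torque'])"
```

```text
[ 0.59024123 -0.16475264  0.13012118] [1.79856930e+02 4.92332631e-02 9.96953052e+01] [ 2.55106125 -0.42462915  4.69921003] [ 0.14505876 -0.67352363  0.03349952]
```

Request:
play_rows([
  [[0,0,0,0,0,0,0.04],[0,0,0,0,0,0,0.04],[0,0,0,0,0,0,0.04],[0,0,0,0,0,0,0.04],[0,0,0,0,0,0,0.04],[0,0,-0.01,0,0,0,0.04],[0,0,-0.03,0,0,0,0.04],[0,0,-0.04,0,0,0,0.04],[0,0,-0.04,0,0,0,0.04],[-0.04,0,0,0,0,0,0.04],[-0.03,0,0,0,0,0,0.04],[0,0,0,0,0,0,0.04]],
])

```text
time_s: 12.9
tool_pos: [0.5997, -0.2396, 0.2509]
tool_rot: [180.0, 0.3, 99.3]
force: [-0.3, -1.0, -0.3]
grip_width: 0.0399
grasp_force: 0.0
```

```bash
python3 - <<'E'
from h import *
o=get_obs();print(o['tool_pos'],o['tool_rot'],o['force'])
c=cam('side');w=cam('wrist')
a=cv2.resize(c['frame'][200:420,240:460],(400,400));b=cv2.resize(w['frame'],(400,300))
b=cv2.resize(w['frame'][80:330,200:450],(400,400))
cv2.imwrite('pics/f.png',np.hstack([a,b])[...,::-1])
E
```

```text
[ 0.59970932 -0.23955101  0.25089486] [179.99732004   0.25135096  99.29007863] [-0.26291996 -1.03680671 -0.34641983]
```

View pics/f.png

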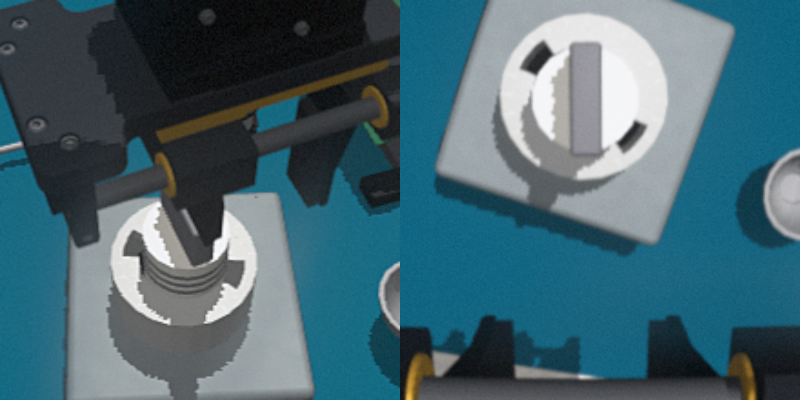

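The crop shows the cartridge upright in the collar and the gripper clear of it. The bar stands at (586,100), about 50° clockwise of the empty slots at (537,55) and (632,135). The lugs are therefore under the lip, and the spring holds them in the notches.

```bash
python3 -c "
from cell import sign_off
print(sign_off())"
```

```text
the job is handed in; nothing more can be done
None
```

The cartridge is locked in the socket, turned about 50° clockwise of the slots and held up by the spring. The gripper is clear of it, and the job was handed in at about 13 s.

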